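# Make up two repair kits at the jeweller's bench

## Robot

A 7-joint arm with a two-finger parallel gripper is mounted at the origin on the work surface. World frame = base frame: x ahead of the robot, y to its left, z up, the work surface at z = 0. Lengths are in mm, angles in rad, forces in N, time in s.
With the tool pointing down it reaches from about 350 to 775 mm from the base axis. Payload 3.1 kg.
Tool frame: the origin (TCP) lies at the very end of the fingers, on their centre line; the grasp point (between the pads) lies tcp_to_grasp behind it (tcp_to_grasp is the distance from the TCP to the grasp point, in mm); z points along the fingers, y is the direction in which the jaws open and shut (so a half turn about z gives the same grasp; the last joint's range is limited). The gripper opens to 85 mm and grips with 20 to 120 N. Pads are 22 mm wide; open, the fingers measure 114 mm over their backs; the gripper's body (76 mm by 85 mm) begins 54 mm behind the grasp point. The pads swing forward as they close: fully open they stand 13 mm farther back than shut.
Start: joints at [-0.042, 0.311, 0.014, 1.512, -0.004, 1.319, -0.027], TCP at [550.016, 0.032, 231.304] pointing down, gripper open.
Joint ranges: [-2.7, 2.7], [-0.3, 1.91], [-1.27, 1.3], [0.12, 2.57], [-1.44, 4.58], [0.2, 2.03], [-3.05, 3.05]. Speed limits (rad/s): [2.79, 2.79, 3.14, 3.14, 3.14, 3.14, 3.14].

## Interface

Orientations are given as a unit quaternion [w, x, y, z].
In Python, from rig import * gives the robot as it stands.
- The arm moves only by the tool jog_arm, never from a script. Its argument "series" is a list of rows, each an object of numbers: "fingers": the closure, from 0 (fully open) to 1 (shut); "x", "y", "z": the shift along the tool's x, y, z in m; "yaw": the turn about the tool's z in degrees. In form: [{"fingers": .., "x": .., "y": .., "z": .., "yaw": ..}, ...]. A call has 1 to 20 rows; each row shifts and turns the commanded pose from where the row before left it, along the tool's axes as they then stand; what a row does not reach is not made up. A row lasts 1/12 s, in which the tool goes at most 41.7 mm and 7.16 degrees, less where a joint would pass 70% of its speed; a pose out of reach is approached as far as the arm can. A call is refused whole if a number of a shift passes 0.0417 or a number of a turn 7.16, either way. A call with a gripper value outside its range is refused whole. The fingers move at their own pace and stop on an object; "grip_force" is the grip in N (left out, the last holds). Time passes only in rows, so rows that do not move let the fingers close. It gives the time, the measured TCP pose, the force and the opening at its end, in the units of the state.
- sense(): the state, without advancing time (a new reading comes with each control period).
- capture(name): name is "scene" or "side" or "wrist"; returns a dict with "image" (420x560x3 uint8, red, green, blue), "K" (3x3 intrinsics, pixels), "k1" (the pictures are not rectified: a ray, as slopes to the right and down, at radius r is drawn at 1 + k1 r^2 times it, then the intrinsics apply), "view" (4x4, takes a point from world to camera coordinates). Camera axes: x right, y down, z forward; pixel columns grow to the right and rows downward; lengths in mm; the calibration is good to about 2 mm. A picture is of the moment at which its call begins. There is no depth.
- job_done(): hands the job in, once; it reports no verdict.
The state is a dict: "clock": time; "q": joint angles; "joint_velocities": joint speeds; "joint_torque": joint torques, N m; "position": TCP position; "ee_rot": TCP orientation; "force": force on the tool from outside, world axes, zero at the start; "torque": the same for the moment, N m; "grip_width": opening from 0.0 (shut) to 1.0 (fully open).
Only numpy, scipy, OpenCV 4.12 (cv2) and the standard library are available. Lean on these libraries where they do the work, as an engineer would, in place of code of your own. Each camera call takes 0.05 s, during which the arm holds its last target. There are 200 camera calls.

## Task

Make up the two repair kits from the stock on the bench: the large bangle, the small tin and the eye loupe go in the long tray, the small bangle and the large tin in the short tray. Put each down upright as it stands now, lying flat on the tray's floor wholly inside the lip, not on top of another piece; set the pieces down, do not drop them. Leave the steel block, the spirit lamp and the magnifier where they are.

Things in the scene. Friction and masses are not known exactly. Their poses are not given: they have to be found in the camera images.
- large_bangle: Plain brass bangle lying flat: a ring 66 mm outside diameter, 56 mm inside, 18 mm high; about 0.12 kg. Origin: centre of its underside; z up. Starts standing on the bench.
- small_bangle: Plain brass child's bangle lying flat: a ring 50 mm outside diameter, 41 mm inside, 18 mm high; about 0.07 kg. Origin: centre of its underside; z up. Starts standing on the bench.
- large_tin: Closed round aluminium parts tin with a dark glazed top, 54 mm diameter, 26 mm high, one rigid piece; about 0.07 kg. Origin: centre of its underside; z up. Starts standing on the bench.
- small_tin: Closed round aluminium parts tin with a dark glazed top, 36 mm diameter, 20 mm high, one rigid piece; about 0.03 kg. Origin: centre of its underside; z up. Starts standing on the bench.
- loupe: Black eye loupe standing on its wide end: a cylinder 32 mm diameter up to 22 mm, then tapering to 24 mm diameter at its top, 34 mm high; about 0.03 kg. Origin: centre of its underside; z up. Starts standing on the bench.
- bench_block: Square steel bench block, 50 x 50 x 18 mm, 0.34 kg, loose; belongs to no kit and stays where it is. Origin: centre of its underside; z up. Starts standing on the bench.
- long_tray: Fixed shallow wooden tray with a grey felt floor, the longer of the two: inside 90 mm along its x by 220 mm along its y (its long axis), outside 102 x 232 mm. Floor 4 mm above the bench; round it runs a lip 6 mm thick whose top is 9 mm above the bench (5 mm above the tray floor). Origin: centre of the underside, on the bench; z up.
- short_tray: Fixed shallow wooden tray with a grey felt floor, the shorter of the two: inside 90 mm along its x by 150 mm along its y (its long axis), outside 102 x 162 mm. Floor 4 mm above the bench; round it runs a lip 6 mm thick whose top is 9 mm above the bench (5 mm above the tray floor). Origin: centre of the underside, on the bench; z up.
- spirit_lamp: Brass spirit lamp, round, 72 mm diameter, 70 mm high, with a short spout reaching 70 mm out along its x; 0.3 kg, loose; stays where it is. Origin: centre of its underside; z up.
- magnifier: Hand magnifier lying flat: steel-rimmed glass 90 mm diameter, handle along its x to 147 mm from the centre of the glass, 13 mm high; 0.12 kg, loose; stays where it is. Origin: under the centre of the glass, on the bench; z up.
Things that resemble listed ones, but are neither listed nor needed, are in the scene too. Leave any blue look-alike of the small_bangle alone.

How it is judged:
By the outcome, as a careful person would: the job done as asked, in the order asked, and still so for the second after the job is handed in, with the robot touching nothing.
It also fails if it takes over 122 s, if anything falls off the work surface, if the arm or the gripper's body presses on something with over 40 N, if the wrist force passes 120 N, or if a joint passes its speed limit or range.

## Working session

There is one attempt and no reset: what is moved stays moved. The work goes in short steps, Python scripts to look and compute and a tool call to move; the robot and the scene stay as the last step left them, time stands still between calls to the robot, and variables do not carry over. Pictures are saved under pics/ and viewed, about 12 in all and at most 16, crops included, and the job is handed in when it is done.

Besides the shell and the picture viewer there is one more tool, called after "Emit:" as name([rows], argument=value, ...), one row to a line, values as JSON. jog_arm: Moves the arm, as the interface text tells. Its arguments: {"type":"object","properties":{"series":{"type":"array"},"grip_force":{"type":"number"}},"required":["series"]}

```bash
ls; mkdir -p pics; python3 - <<'E'
from rig import *
import cv2,numpy as np
s=sense();print({k:np.round(v,3) for k,v in s.items()})
for n in("scene","side","wrist"):
    c=capture(n);cv2.imwrite(f"pics/{n}0.png",c["image"][:,:,::-1]);np.savez(f"pics/{n}0.npz",**c)
    print(n,np.round(c["K"],1).tolist(),c["k1"],np.round(c["view"],3).tolist())
try: print(tcp_to_grasp)
except Exception as e: print(e)
E
```

```text
pics
{'clock': np.float64(0.0), 'q': array([-0.042,  0.312,  0.014,  1.513, -0.004,  1.319, -0.027]), 'joint_velocities': array([-0.001,  0.   , -0.   , -0.001,  0.   , -0.   , -0.002]), 'joint_torque': array([-1.0000e-03, -3.7991e+01,  1.4600e-01, -2.3059e+01,  1.2000e-02,
        1.4000e-02,  0.0000e+00]), 'position': array([ 5.49285e+02, -7.00000e-03,  2.30235e+02]), 'ee_rot': array([-0.001,  0.707,  0.707, -0.001]), 'force': array([-0.514, -0.1  ,  0.009]), 'torque': array([-0.05 , -0.005, -0.023]), 'grip_width': np.float64(1.0)}
scene [[415.7, 0.0, 280.3], [0.0, 415.7, 211.7], [0.0, 0.0, 1.0]] -0.06530213673371345 [[0.333, 0.943, -0.014, -173.791], [0.616, -0.229, -0.754, -263.12], [-0.714, 0.242, -0.657, 1448.102], [0.0, 0.0, 0.0, 1.0]]
side [[504.7, 0.0, 274.8], [0.0, 504.7, 214.6], [0.0, 0.0, 1.0]] -0.021917860290345034 [[0.859, -0.512, 0.008, -406.137], [-0.274, -0.473, -0.838, 146.257], [0.432, 0.717, -0.546, 1012.518], [0.0, 0.0, 0.0, 1.0]]
wrist [[320.6, 0.0, 275.5], [0.0, 320.6, 208.5], [0.0, 0.0, 1.0]] 0.025081859721509638 [[1.0, 0.001, -0.001, -549.265], [0.001, -0.954, 0.301, -38.614], [-0.001, -0.301, -0.954, 379.724], [0.0, 0.0, 0.0, 1.0]]
18.700000000000003
```

View pics/scene0.png

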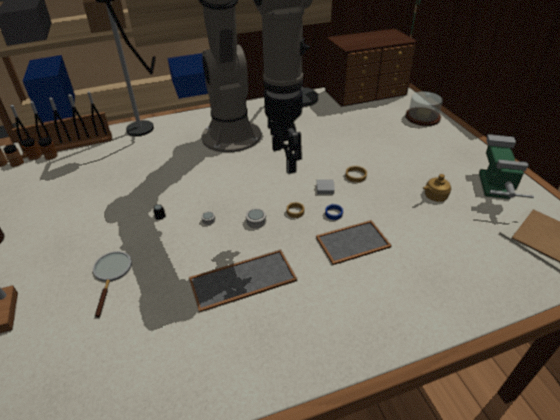

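View pics/side0.png

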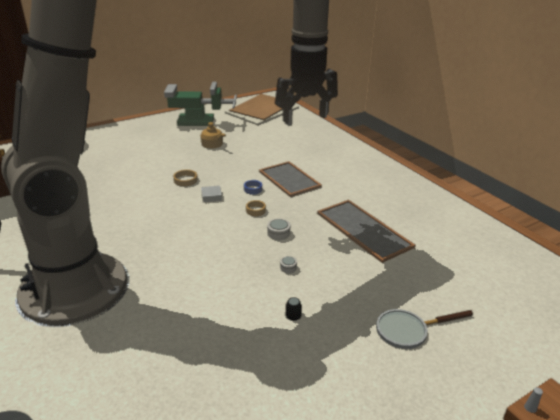

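```bash
cat > h.py <<'E'
import numpy as np,cv2
def ray(c,uv):
    K,V=c["K"],c["view"]
    d=np.array([(uv[0]-K[0,2])/K[0,0],(uv[1]-K[1,2])/K[1,1]]);u=d.copy()
    for _ in range(20): u=d/(1+float(c["k1"])*(u@u))
    R=V[:3,:3];return -R.T@V[:3,3],R.T@np.array([u[0],u[1],1])
def onz(c,uv,z):
    o,d=ray(c,uv);return o+d*(z-o[2])/d[2]
def proj(c,p):
    p=c["view"][:3,:3]@np.asarray(p,float)+c["view"][:3,3];u=p[:2]/p[2];u=u*(1+float(c["k1"])*(u@u))
    return np.array([c["K"][0,0]*u[0]+c["K"][0,2],c["K"][1,1]*u[1]+c["K"][1,2]])
E
python3 - <<'E'
from h import *
S=np.load("pics/scene0.npz");D=np.load("pics/side0.npz")
P=dict(loupe=((160,212),(293,308),17),stin=((208,217),(288,264),10),ltin=((256,216),(279,229),13),sb=((296,209),(256,208),9),blue=((334,212),(253,187),9),block=((326,186),(211,193),9),lb=((357,173),(185,178),9),lamp=((437,188),(211,138),25),lt=((243,279),(365,229),6),st=((353,242),(290,178),6),mag=((112,266),(402,328),8))
for k,(a,b,z) in P.items(): print(k,onz(S,a,z).round(),onz(D,b,z).round())
# trays corners
for n,cs in dict(lt=((191,280),(285,253),(296,273),(199,306)),st=((317,238),(376,222),(390,244),(330,261))).items():
    print(n,[onz(S,c,5)[:2].round().tolist() for c in cs])
E
```

```text
loupe [ 344. -283.   17.] [ 341. -288.   17.]
stin [ 402. -163.   10.] [ 407. -165.   10.]
ltin [446. -42.  13.] [455. -48.  13.]
sb [452.  70.   9.] [456.  63.   9.]
blue [500. 162.   9.] [500. 158.   9.]
block [387. 189.   9.] [391. 186.   9.]
lb [360. 304.   9.] [363. 294.   9.]
lamp [524. 473.  25.] [520. 464.  25.]
lt [ 638. -132.    6.] [ 635. -141.    6.]
st [618. 160.   6.] [614. 155.   6.]
mag [ 494. -419.    8.] [ 489. -425.    8.]
lt [[599.0, -246.0], [593.0, -13.0], [662.0, -10.0], [678.0, -243.0]]
st [[572.0, 82.0], [571.0, 252.0], [655.0, 245.0], [655.0, 80.0]]
```

View pics/wrist0.png

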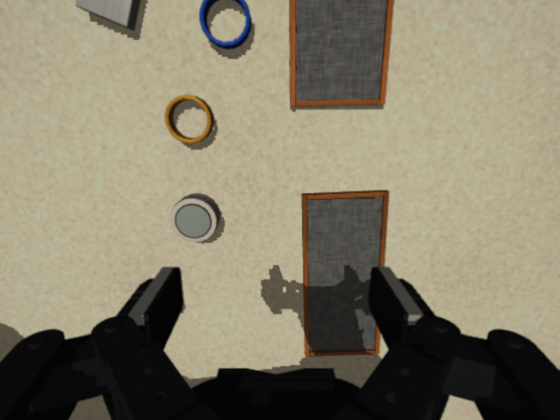

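```bash
python3 - <<'E'
from h import *
W=np.load("pics/wrist0.npz");im=W["image"]
hsv=cv2.cvtColor(im,cv2.COLOR_RGB2HSV)
m=((hsv[...,0]<14)&(hsv[...,1]>120)).astype(np.uint8)
m[:, :280]=0;m=cv2.morphologyEx(m,cv2.MORPH_CLOSE,np.ones((5,5)))
for c in cv2.findContours(m,0,2)[0]:
    if cv2.contourArea(c)<1500: continue
    h=cv2.convexHull(c); a=cv2.approxPolyDP(h,6,True)[:,0]
    print("tray",[(p.tolist(),onz(W,p,9)[:2].round(1).tolist()) for p in a])
m=((hsv[...,0]<20)&(hsv[...,1]>130)).astype(np.uint8);m[:,:150]=0;m[:,230:]=0;m[160:]=0
c=max(cv2.findContours(m,0,2)[0],key=cv2.contourArea);e=cv2.fitEllipse(cv2.convexHull(c));print("sb",e,onz(W,e[0],13))
g=cv2.cvtColor(im,cv2.COLOR_RGB2GRAY)
r=hsv[190:250,165:225];print(r[30,::4].tolist());
m=np.zeros(g.shape,np.uint8);q=(hsv[...,0]>35)&(hsv[...,0]<120);m[190:250,165:225]=q[190:250,165:225]
m=cv2.morphologyEx(m,cv2.MORPH_OPEN,np.ones((3,3)));c=max(cv2.findContours(m,0,2)[0],key=cv2.contourArea);e=cv2.fitEllipse(cv2.convexHull(c));print("glass",e,onz(W,e[0],26))
E
```

```text
tray [([387, 191], [679.4, -15.6]), ([378, 352], [690.3, -243.8]), ([306, 356], [591.7, -251.2]), ([302, 194], [580.4, -19.2])]
sb ((188.5224151611328, 118.75016021728516), (45.901893615722656, 49.563209533691406), 135.00579833984375) [455.43653039  65.58686508  13.        ]
[[22, 54, 183], [21, 53, 182], [18, 39, 171], [45, 21, 124], [45, 20, 127], [48, 24, 128], [46, 26, 129], [44, 22, 127], [48, 20, 126], [51, 20, 126], [46, 22, 126], [53, 21, 111], [19, 40, 172], [19, 42, 49], [22, 62, 91]]
glass ((192.67913818359375, 220.6277313232422), (31.745716094970703, 34.68038558959961), 114.03119659423828) [454.32532031 -46.4398923   26.        ]
```

Emit:
jog_arm([
  {"x": 0.038,"y": -0.02},
  {"x": 0.038,"y": -0.025},
  {"x": 0.035,"y": -0.025},
  {"x": 0.03,"y": -0.025},
  {"x": 0.03,"y": -0.025},
  {"x": 0.03,"y": -0.025},
  {"x": 0.03,"y": -0.02},
  {"x": 0.02,"y": -0.02},
  {},
  {},
  {},
], grip_force=30)

```text
validation failed for argument at $.se...
```

Emit:
jog_arm([
  {"fingers": 0,"x": 0.038,"y": -0.02,"z": 0,"yaw": 0},
  {"fingers": 0,"x": 0.038,"y": -0.025,"z": 0,"yaw": 0},
  {"fingers": 0,"x": 0.035,"y": -0.025,"z": 0,"yaw": 0},
  {"fingers": 0,"x": 0.03,"y": -0.025,"z": 0,"yaw": 0},
  {"fingers": 0,"x": 0.03,"y": -0.025,"z": 0,"yaw": 0},
  {"fingers": 0,"x": 0.03,"y": -0.025,"z": 0,"yaw": 0},
  {"fingers": 0,"x": 0.03,"y": -0.02,"z": 0,"yaw": 0},
  {"fingers": 0,"x": 0.02,"y": -0.02,"z": 0,"yaw": 0},
  {"fingers": 0,"x": 0,"y": 0,"z": 0,"yaw": 0},
  {"fingers": 0,"x": 0,"y": 0,"z": 0,"yaw": 0},
], grip_force=30)

```text
clock: 0.98
position: [366.9, 247.0, 231.2]
ee_rot: [0.0, 0.705, 0.709, -0.0]
force: [0.3, -0.3, 0.2]
grip_width: 1.002
```

```bash
cat >> h.py <<'E'
from rig import sense,capture
def snap(n,f):
    c=capture(n);cv2.imwrite(f"pics/{f}.png",c["image"][:,:,::-1]);np.savez(f"pics/{f}.npz",**c);return c
def brass(c,p,z,rad=60):
    """outer-rim centre of a brass ring near world p"""
    hsv=cv2.cvtColor(c["image"],cv2.COLOR_RGB2HSV);m=((hsv[...,0]<22)&(hsv[...,1]>125)).astype(np.uint8)
    k=np.zeros_like(m);u=proj(c,[p[0],p[1],z]);cv2.circle(k,tuple(int(v) for v in u),rad,1,-1);m&=k
    h=cv2.convexHull(max(cv2.findContours(m,0,2)[0],key=cv2.contourArea));e=cv2.fitEllipse(h)
    return onz(c,e[0],z),e
E
python3 - <<'E'
from h import *
c=snap("wrist","w1");p,e=brass(c,(362,298),13);print(p,e,sense()["position"],proj(c,sense()["position"]))
E
```

```text
[364.19437031 297.22133757  13.        ] ((272.8982849121094, 133.44491577148438), (59.501060485839844, 61.671241760253906), 172.50308227539062) [368.28834016 245.46441294 231.1444655 ] [277.72860882 273.94141028]
```

View pics/w1.png

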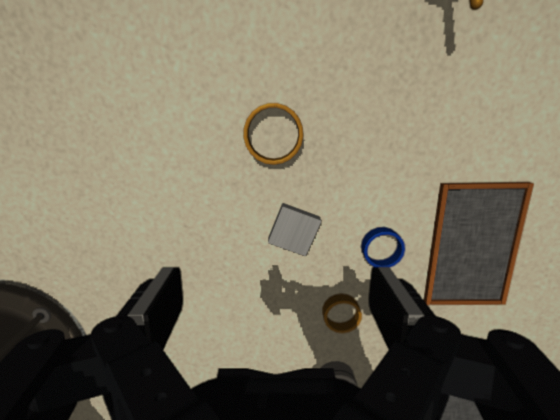

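Emit:
jog_arm([
  {"fingers": 0,"x": 0.03,"y": -0.004,"z": 0,"yaw": 0},
  {"fingers": 0,"x": 0.022,"y": 0,"z": 0.02,"yaw": 0},
  {"fingers": 0,"x": 0,"y": 0,"z": 0.035,"yaw": 0},
  {"fingers": 0,"x": 0,"y": 0,"z": 0.035,"yaw": 0},
  {"fingers": 0,"x": 0,"y": 0,"z": 0.035,"yaw": 0},
  {"fingers": 0,"x": 0,"y": 0,"z": 0.03,"yaw": 0},
  {"fingers": 0,"x": 0,"y": 0,"z": 0.02,"yaw": 0},
  {"fingers": 0,"x": 0,"y": 0,"z": 0.01,"yaw": 0},
  {"fingers": 0,"x": 0,"y": 0,"z": 0,"yaw": 0},
  {"fingers": 0,"x": 0,"y": 0,"z": 0,"yaw": 0},
])

```text
clock: 1.87
position: [365.6, 297.1, 46.5]
ee_rot: [0.0, 0.708, 0.706, 0.0]
force: [0.3, -0.4, 0.2]
grip_width: 1.005
```

```bash
python3 - <<'E'
from h import *
c=snap("wrist","w2");p,e=brass(c,(364,297),14,130);print(p,e,sense()["position"],sense()["force"])
W=np.load("pics/w1.npz")
print([onz(W,u,9)[:2].round(1).tolist() for u in((439,184),(532,182),(506,305),(427,303))])
E
```

```text
[363.7783378  298.86109847  14.        ] ((272.0610656738281, 241.720458984375), (108.83147430419922, 110.86994934082031), 88.30244445800781) [366.02740626 297.895425    47.40264475] [-0.20601656 -0.20067121  0.39194766]
[[556.8, 240.4], [661.5, 243.0], [667.7, 79.8], [566.1, 81.2]]
```

View pics/w2.png

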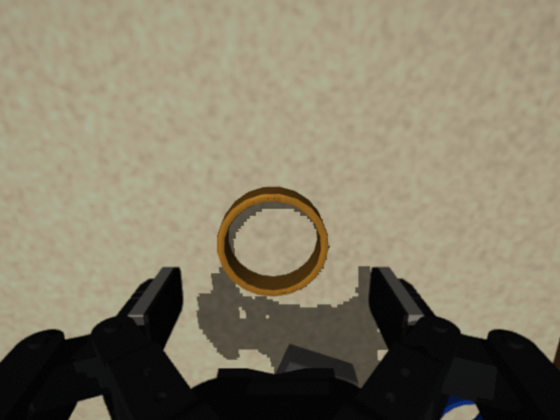

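Emit:
jog_arm([
  {"fingers": 0,"x": 0.001,"y": -0.002,"z": 0.02,"yaw": 0},
  {"fingers": 0,"x": 0,"y": 0,"z": 0.015,"yaw": 0},
  {"fingers": 0,"x": 0,"y": 0,"z": 0.008,"yaw": 0},
  {"fingers": 0,"x": 0,"y": 0,"z": 0.004,"yaw": 0},
  {"fingers": 0,"x": 0,"y": 0,"z": 0.002,"yaw": 0},
  {"fingers": 0,"x": 0,"y": 0,"z": 0,"yaw": 0},
  {"fingers": 0,"x": 0,"y": 0,"z": 0,"yaw": 0},
])

```text
clock: 2.5
position: [363.2, 299.1, -1.9]
ee_rot: [0.0, 0.707, 0.707, 0.001]
force: [-0.7, -0.2, 1.0]
grip_width: 1.0
```

Emit:
jog_arm([
  {"fingers": 0.1,"x": 0,"y": 0,"z": 0,"yaw": 0},
  {"fingers": 0.2,"x": 0,"y": 0,"z": 0,"yaw": 0},
  {"fingers": 0.3,"x": 0,"y": 0,"z": 0,"yaw": 0},
  {"fingers": 0.4,"x": 0,"y": 0,"z": 0,"yaw": 0},
  {"fingers": 0.4,"x": 0,"y": 0,"z": 0,"yaw": 0},
  {"fingers": 0.4,"x": 0,"y": 0,"z": 0,"yaw": 0},
], grip_force=30)

```text
clock: 3.0
position: [363.0, 299.0, -1.8]
ee_rot: [0.0, 0.707, 0.707, 0.001]
force: [-0.0, -1.4, 5.3]
grip_width: 0.746
```

```bash
python3 - <<'E'
from h import *
import rig
s=sense();print(s["position"],s["force"],s["grip_width"],rig.tcp_to_grasp)
c=snap("wrist","w3")
E
```

```text
[362.99061987 298.97203695  -1.79078971] [-3.50423941e-03 -1.42310563e+00  5.34010608e+00] 0.7456348655019202 18.700000000000003
```

View pics/w3.png

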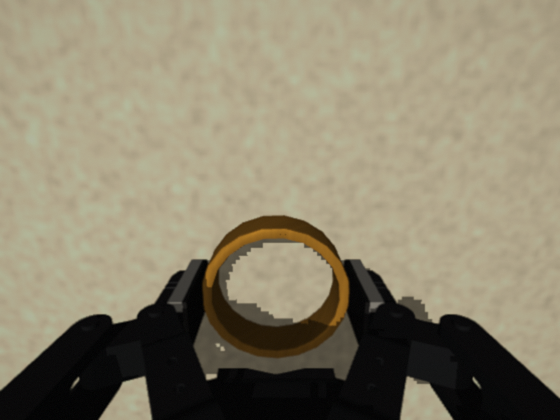

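Emit:
jog_arm([
  {"fingers": 0.4,"x": 0,"y": 0,"z": -0.005,"yaw": 0},
  {"fingers": 0.4,"x": 0,"y": 0,"z": -0.01,"yaw": 0},
  {"fingers": 0.4,"x": 0,"y": 0,"z": -0.02,"yaw": 0},
  {"fingers": 0.4,"x": 0,"y": 0,"z": -0.02,"yaw": 0},
  {"fingers": 0.4,"x": 0,"y": 0,"z": -0.02,"yaw": 0},
  {"fingers": 0.4,"x": 0,"y": 0,"z": -0.02,"yaw": 0},
  {"fingers": 0.4,"x": 0,"y": 0,"z": -0.01,"yaw": 0},
  {"fingers": 0.4,"x": 0,"y": 0,"z": 0,"yaw": 0},
  {"fingers": 0.4,"x": 0,"y": 0,"z": 0,"yaw": 0},
])

```text
clock: 3.8
position: [362.6, 298.6, 102.6]
ee_rot: [0.0, 0.707, 0.707, 0.0]
force: [-0.5, -0.3, -1.8]
grip_width: 0.747
```

```bash
python3 - <<'E'
from h import *
s=sense();print(s["position"],s["force"],s["grip_width"],s["q"])
c=snap("wrist","w4");print(brass(c,(363,299),s["position"][2]+16,130))
c=np.load("pics/w3.npz");print(brass(c,(363,299),14,130))
E
```

```text
[362.58299186 298.62121046 102.55511048] [-0.48113864 -0.30746084 -1.76713508] 0.7466755076193792 [-0.51796226  0.28156538 -0.24773498  1.90118866  0.08310512  0.96773789
 -0.80347777]
(array([362.64343916, 299.49599552, 118.55511048]), ((275.25836181640625, 286.9197998046875), (141.05807495117188, 148.9608917236328), 93.3958511352539))
(array([362.95861735, 299.46393223,  14.        ]), ((275.01922607421875, 287.38824462890625), (141.11700439453125, 149.04794311523438), 90.24453735351562))
```

Emit:
jog_arm([
  {"fingers": 0.4,"x": -0.01,"y": 0.008,"z": 0,"yaw": 0},
  {"fingers": 0.4,"x": -0.02,"y": 0.014,"z": 0,"yaw": 0},
  {"fingers": 0.4,"x": -0.028,"y": 0.02,"z": 0,"yaw": 0},
  {"fingers": 0.4,"x": -0.028,"y": 0.02,"z": 0,"yaw": 0},
  {"fingers": 0.4,"x": -0.028,"y": 0.02,"z": 0,"yaw": 0},
  {"fingers": 0.4,"x": -0.028,"y": 0.02,"z": 0,"yaw": 0},
  {"fingers": 0.4,"x": -0.028,"y": 0.02,"z": 0,"yaw": 0},
  {"fingers": 0.4,"x": -0.028,"y": 0.02,"z": 0,"yaw": 0},
  {"fingers": 0.4,"x": -0.028,"y": 0.02,"z": 0,"yaw": 0},
  {"fingers": 0.4,"x": -0.028,"y": 0.02,"z": 0,"yaw": 0},
  {"fingers": 0.4,"x": -0.028,"y": 0.02,"z": 0,"yaw": 0},
  {"fingers": 0.4,"x": -0.028,"y": 0.02,"z": 0,"yaw": 0},
  {"fingers": 0.4,"x": -0.028,"y": 0.02,"z": 0,"yaw": 0},
  {"fingers": 0.4,"x": -0.024,"y": 0.018,"z": 0,"yaw": 0},
  {"fingers": 0.4,"x": -0.014,"y": 0.01,"z": 0,"yaw": 0},
  {"fingers": 0.4,"x": 0,"y": 0,"z": 0,"yaw": 0},
  {"fingers": 0.4,"x": 0,"y": 0,"z": 0,"yaw": 0},
  {"fingers": 0.4,"x": 0,"y": 0,"z": 0,"yaw": 0},
])

```text
clock: 5.35
position: [631.0, -75.8, 100.4]
ee_rot: [-0.002, 0.707, 0.708, -0.001]
force: [-0.3, 1.4, -0.2]
grip_width: 0.747
```

Emit:
jog_arm([
  {"fingers": 0.4,"x": 0,"y": 0,"z": 0,"yaw": 3},
  {"fingers": 0.4,"x": 0,"y": 0,"z": 0,"yaw": 7},
  {"fingers": 0.4,"x": 0,"y": 0,"z": 0,"yaw": 7},
  {"fingers": 0.4,"x": 0,"y": 0,"z": 0,"yaw": 7},
  {"fingers": 0.4,"x": 0,"y": 0,"z": 0,"yaw": 7},
  {"fingers": 0.4,"x": 0,"y": 0,"z": 0,"yaw": 7},
  {"fingers": 0.4,"x": 0,"y": 0,"z": 0,"yaw": 7},
  {"fingers": 0.4,"x": 0,"y": 0,"z": 0,"yaw": 7},
  {"fingers": 0.4,"x": 0,"y": 0,"z": 0,"yaw": 7},
  {"fingers": 0.4,"x": 0,"y": 0,"z": 0,"yaw": 7},
  {"fingers": 0.4,"x": 0,"y": 0,"z": 0,"yaw": 7},
  {"fingers": 0.4,"x": 0,"y": 0,"z": 0,"yaw": 7},
  {"fingers": 0.4,"x": 0,"y": 0,"z": 0,"yaw": 7},
  {"fingers": 0.4,"x": 0,"y": 0,"z": 0,"yaw": 0},
  {"fingers": 0.4,"x": 0,"y": 0,"z": 0,"yaw": 0},
  {"fingers": 0.4,"x": 0,"y": 0,"z": 0,"yaw": 0},
])

```text
clock: 6.68
position: [632.1, -75.9, 102.0]
ee_rot: [-0.0, 1.0, 0.028, -0.0]
force: [-0.7, 0.6, -0.8]
grip_width: 0.747
```

```bash
python3 - <<'E'
from h import *
s=sense();print(s["position"],s["force"],s["grip_width"],s["q"],s["ee_rot"])
c=snap("wrist","w5")
E
```

```text
[632.0821355  -75.89918039 102.03208311] [-0.71077462  0.63170425 -0.83350365] 0.7472794703372044 [-0.09731228  0.58939105  0.29459132  1.44345873 -0.17976562  1.13600546
 -1.2877065 ] [-4.59212849e-04  9.99596687e-01  2.83924820e-02 -3.44643457e-04]
```

View pics/w5.png

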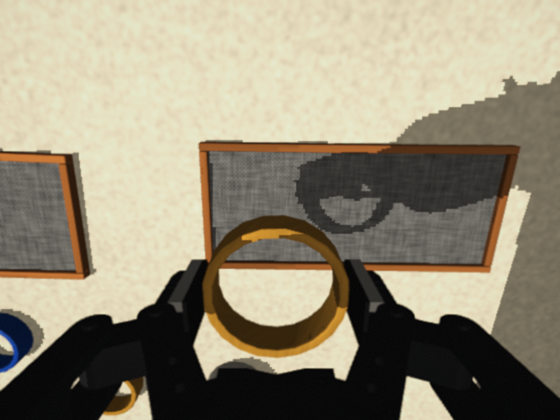

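```bash
python3 - <<'E'
from h import *
W=np.load("pics/w5.npz");p=[onz(W,u,9)[:2] for u in((200,143),(518,148),(490,271),(205,269))];print(np.round(p,1).tolist(),np.mean(p,0))
E
```

```text
[[681.2, -17.7], [690.2, -246.0], [591.8, -251.6], [579.6, -20.4]] [ 635.72401052 -133.8956798 ]
```

Emit:
jog_arm([
  {"fingers": 0.4,"x": 0,"y": 0.003,"z": 0.015,"yaw": 0},
  {"fingers": 0.4,"x": 0,"y": 0,"z": 0.025,"yaw": 0},
  {"fingers": 0.4,"x": 0,"y": 0,"z": 0.025,"yaw": 0},
  {"fingers": 0.4,"x": 0,"y": 0,"z": 0.015,"yaw": 0},
  {"fingers": 0.4,"x": 0,"y": 0,"z": 0.01,"yaw": 0},
  {"fingers": 0.4,"x": 0,"y": 0,"z": 0.006,"yaw": 0},
  {"fingers": 0.4,"x": 0,"y": 0,"z": 0.002,"yaw": 0},
  {"fingers": 0.4,"x": 0,"y": 0,"z": 0,"yaw": 0},
  {"fingers": 0.4,"x": 0,"y": 0,"z": 0,"yaw": 0},
])

```text
clock: 7.48
position: [633.7, -80.6, 5.5]
ee_rot: [0.0, 1.0, 0.026, 0.001]
force: [0.0, 0.1, -1.0]
grip_width: 0.745
```

Emit:
jog_arm([
  {"fingers": 0.4,"x": 0,"y": 0,"z": 0.0015,"yaw": 0},
  {"fingers": 0.4,"x": 0,"y": 0,"z": 0.001,"yaw": 0},
  {"fingers": 0.4,"x": 0,"y": 0,"z": 0,"yaw": 0},
  {"fingers": 0.4,"x": 0,"y": 0,"z": 0,"yaw": 0},
])

```text
clock: 7.82
position: [633.2, -80.4, 2.4]
ee_rot: [0.0, 1.0, 0.026, 0.001]
force: [-0.1, 0.5, 0.3]
grip_width: 0.749
```

Emit:
jog_arm([
  {"fingers": 0.4,"x": 0,"y": 0,"z": 0.0005,"yaw": 0},
  {"fingers": 0.25,"x": 0,"y": 0,"z": 0,"yaw": 0},
  {"fingers": 0.2,"x": 0,"y": 0,"z": 0,"yaw": 0},
  {"fingers": 0.14,"x": 0,"y": 0,"z": 0,"yaw": 0},
  {"fingers": 0.14,"x": 0,"y": 0,"z": 0,"yaw": 0},
  {"fingers": 0.14,"x": 0,"y": 0,"z": 0,"yaw": 0},
])

```text
clock: 8.32
position: [632.4, -80.4, 0.9]
ee_rot: [-0.0, 1.0, 0.026, -0.0]
force: [0.1, -1.2, 1.1]
grip_width: 0.861
```

Emit:
jog_arm([
  {"fingers": 0.14,"x": 0,"y": 0,"z": -0.005,"yaw": 0},
  {"fingers": 0.14,"x": 0,"y": 0,"z": -0.015,"yaw": 0},
  {"fingers": 0.14,"x": 0,"y": 0,"z": -0.03,"yaw": 0},
  {"fingers": 0,"x": 0,"y": 0,"z": -0.04,"yaw": 0},
  {"fingers": 0,"x": 0,"y": 0,"z": -0.04,"yaw": -7},
  {"fingers": 0,"x": 0,"y": 0,"z": -0.04,"yaw": -7},
  {"fingers": 0,"x": 0,"y": 0,"z": -0.03,"yaw": -7},
  {"fingers": 0,"x": 0,"y": 0,"z": 0,"yaw": -7},
  {"fingers": 0,"x": 0,"y": 0,"z": 0,"yaw": -7},
  {"fingers": 0,"x": 0,"y": 0,"z": 0,"yaw": -7},
  {"fingers": 0,"x": 0,"y": 0,"z": 0,"yaw": -7},
  {"fingers": 0,"x": 0,"y": 0,"z": 0,"yaw": -7},
  {"fingers": 0,"x": 0,"y": 0,"z": 0,"yaw": -7},
  {"fingers": 0,"x": 0,"y": 0,"z": 0,"yaw": -7},
  {"fingers": 0,"x": 0,"y": 0,"z": 0,"yaw": -7},
  {"fingers": 0,"x": 0,"y": 0,"z": 0,"yaw": -7},
  {"fingers": 0,"x": 0,"y": 0,"z": 0,"yaw": -3},
])

```text
clock: 9.73
position: [632.5, -80.6, 201.5]
ee_rot: [0.0, 0.705, 0.709, -0.0]
force: [0.5, -1.2, 0.4]
grip_width: 1.0
```

Emit:
jog_arm([
  {"fingers": 0,"x": -0.006,"y": -0.013,"z": 0,"yaw": 0},
  {"fingers": 0,"x": -0.015,"y": -0.03,"z": 0,"yaw": 0},
  {"fingers": 0,"x": -0.018,"y": -0.037,"z": 0,"yaw": 0},
  {"fingers": 0,"x": -0.018,"y": -0.037,"z": 0,"yaw": 0},
  {"fingers": 0,"x": -0.018,"y": -0.037,"z": 0,"yaw": 0},
  {"fingers": 0,"x": -0.018,"y": -0.037,"z": 0,"yaw": 0},
  {"fingers": 0,"x": -0.012,"y": -0.024,"z": 0,"yaw": 0},
  {"fingers": 0,"x": -0.006,"y": -0.013,"z": 0,"yaw": 0},
  {"fingers": 0,"x": 0,"y": 0,"z": 0,"yaw": 0},
  {"fingers": 0,"x": 0,"y": 0,"z": 0,"yaw": 0},
])

```text
clock: 10.57
position: [405.5, -191.1, 201.9]
ee_rot: [0.001, 0.707, 0.707, 0.001]
force: [1.0, 0.9, 0.9]
grip_width: 1.0
```

```bash
python3 - <<'E'
from h import *
s=sense();print(s["position"])
c=snap("wrist","w6")
E
```

```text
[ 405.52995018 -191.14857899  201.87316134]
```

View pics/w6.png

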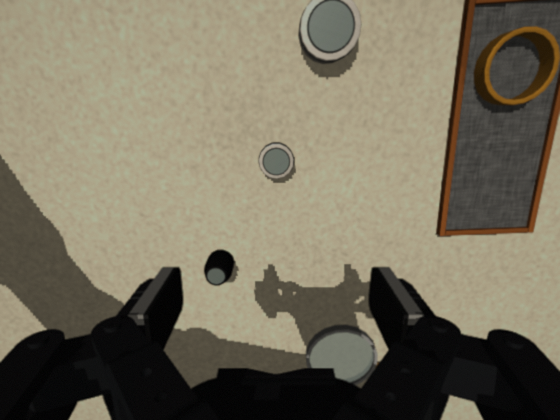

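```bash
cat >> h.py <<'E'
def glass(c,p,z,rad):
    "centre of the dark greenish top glass near world p at height z"
    hsv=cv2.cvtColor(c["image"],cv2.COLOR_RGB2HSV);m=((hsv[...,0]>30)&(hsv[...,0]<120)&(hsv[...,2]>60)).astype(np.uint8)
    k=np.zeros_like(m);u=proj(c,[p[0],p[1],z]);cv2.circle(k,tuple(int(v) for v in u),rad,1,-1);m=cv2.morphologyEx(m&k,cv2.MORPH_OPEN,np.ones((3,3)))
    h=cv2.convexHull(max(cv2.findContours(m,0,2)[0],key=cv2.contourArea));e=cv2.fitEllipse(h)
    return onz(c,e[0],z),e
E
python3 - <<'E'
from h import *
c=np.load("pics/w6.npz")
print(glass(c,(404,-164),20,22))
print(onz(c,(276.5,160.5),20),onz(c,(216,276),34),onz(c,(341,352),10),onz(c,(330,26),26),onz(c,(519,67),20))
E
```

```text
(array([ 406.74311689, -165.39102174,   20.        ]), ((275.8784484863281, 161.0890350341797), (25.735509872436523, 26.015029907226562), 146.6543731689453))
[ 407.37276331 -164.79387723   20.        ] [ 341.74973397 -288.1443656    34.        ] [ 489.38731911 -409.61784575   10.        ] [454.15391611 -46.01875861  26.        ] [630.16204952 -79.63359407  20.        ]
```

Emit:
jog_arm([
  {"fingers": 0,"x": 0.013,"y": 0.001,"z": 0.015,"yaw": 0},
  {"fingers": 0,"x": 0.013,"y": 0,"z": 0.03,"yaw": 0},
  {"fingers": 0,"x": 0,"y": 0,"z": 0.035,"yaw": 0},
  {"fingers": 0,"x": 0,"y": 0,"z": 0.035,"yaw": 0},
  {"fingers": 0,"x": 0,"y": 0,"z": 0.03,"yaw": 0},
  {"fingers": 0,"x": 0,"y": 0,"z": 0.015,"yaw": 0},
  {"fingers": 0,"x": 0,"y": 0,"z": 0,"yaw": 0},
  {"fingers": 0,"x": 0,"y": 0,"z": 0,"yaw": 0},
])

```text
clock: 11.28
position: [406.8, -164.0, 40.6]
ee_rot: [-0.001, 0.706, 0.708, 0.0]
force: [0.8, 0.3, 0.8]
grip_width: 1.001
```

```bash
python3 - <<'E'
from h import *
c=snap("wrist","w7");s=sense();print(s["position"],glass(c,(407,-165),20,50))
E
```

```text
[ 407.63368626 -164.68556125   41.76250745] (array([ 406.52128002, -166.10290437,   20.        ]), ((274.6600341796875, 256.7331848144531), (42.997615814208984, 47.230247497558594), 90.9949722290039))
```

Emit:
jog_arm([
  {"fingers": 0,"x": -0.001,"y": 0,"z": 0.018,"yaw": 0},
  {"fingers": 0,"x": 0,"y": 0,"z": 0.012,"yaw": 0},
  {"fingers": 0,"x": 0,"y": 0,"z": 0.006,"yaw": 0},
  {"fingers": 0.1,"x": 0,"y": 0,"z": 0.001,"yaw": 0},
  {"fingers": 0.3,"x": 0,"y": 0,"z": 0,"yaw": 0},
  {"fingers": 0.45,"x": 0,"y": 0,"z": 0,"yaw": 0},
  {"fingers": 0.55,"x": 0,"y": 0,"z": 0,"yaw": 0},
  {"fingers": 0.65,"x": 0,"y": 0,"z": 0,"yaw": 0},
  {"fingers": 0.72,"x": 0,"y": 0,"z": 0,"yaw": 0},
  {"fingers": 0.72,"x": 0,"y": 0,"z": 0,"yaw": 0},
  {"fingers": 0.72,"x": 0,"y": 0,"z": 0,"yaw": 0},
  {"fingers": 0.72,"x": 0,"y": 0,"z": 0,"yaw": 0},
])

```text
clock: 12.33
position: [406.7, -166.7, 5.4]
ee_rot: [0.001, 0.707, 0.707, 0.0]
force: [-2.2, 0.2, 6.3]
grip_width: 0.409
```

Emit:
jog_arm([
  {"fingers": 0.72,"x": 0,"y": 0,"z": -0.005,"yaw": 0},
  {"fingers": 0.72,"x": 0,"y": 0,"z": -0.015,"yaw": 0},
  {"fingers": 0.72,"x": 0,"y": 0,"z": -0.025,"yaw": 0},
  {"fingers": 0.72,"x": 0,"y": 0,"z": -0.025,"yaw": 0},
  {"fingers": 0.72,"x": 0.001,"y": 0.01,"z": -0.01,"yaw": 0},
  {"fingers": 0.72,"x": 0.002,"y": 0.024,"z": 0,"yaw": 0},
  {"fingers": 0.72,"x": 0.002,"y": 0.034,"z": 0,"yaw": 0},
  {"fingers": 0.72,"x": 0.002,"y": 0.034,"z": 0,"yaw": 0},
  {"fingers": 0.72,"x": 0.002,"y": 0.034,"z": 0,"yaw": 0},
  {"fingers": 0.72,"x": 0.002,"y": 0.034,"z": 0,"yaw": 0},
  {"fingers": 0.72,"x": 0.002,"y": 0.034,"z": 0,"yaw": 0},
  {"fingers": 0.72,"x": 0,"y": 0.018,"z": 0,"yaw": 0},
  {"fingers": 0.72,"x": 0,"y": 0.008,"z": 0,"yaw": 0},
  {"fingers": 0.72,"x": 0,"y": 0,"z": 0,"yaw": 0},
  {"fingers": 0.72,"x": 0,"y": 0,"z": 0,"yaw": 0},
])

```text
clock: 13.58
position: [635.1, -153.3, 83.8]
ee_rot: [-0.001, 0.707, 0.707, -0.001]
force: [0.2, -0.1, -0.7]
grip_width: 0.409
```

```bash
python3 - <<'E'
from h import *
c=snap("wrist","w8");s=sense();z=s["position"][2]
print(s["position"],s["force"],s["grip_width"],glass(c,s["position"],z+15,60),brass(c,(632,-80),22,60))
E
```

```text
[ 634.48641929 -153.58687711   83.89800082] [-0.71971305 -0.09046049 -0.83795848] 0.4053236735521013 (array([ 635.17392785, -152.14593815,   98.89800082]), ((275.2886962890625, 285.4000549316406), (52.2763671875, 58.99555206298828), 90.40807342529297)) (array([630.4191119, -78.0747582,  22.       ]), ((267.7275695800781, 111.50829315185547), (106.55769348144531, 112.29232025146484), 173.43661499023438))
```

View pics/w8.png

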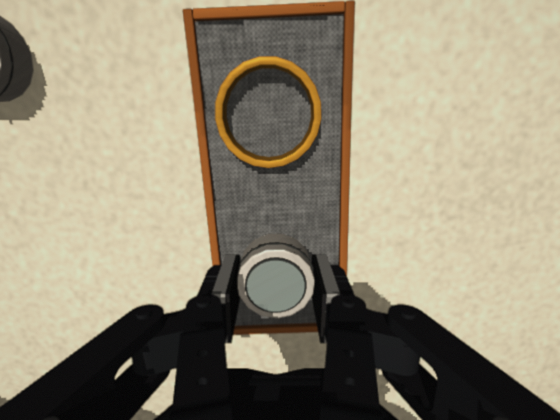

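Emit:
jog_arm([
  {"fingers": 0.72,"x": 0,"y": 0.001,"z": 0.015,"yaw": -2.5},
  {"fingers": 0.72,"x": 0,"y": 0,"z": 0.025,"yaw": 0},
  {"fingers": 0.72,"x": 0,"y": 0,"z": 0.018,"yaw": 0},
  {"fingers": 0.72,"x": 0,"y": 0,"z": 0.01,"yaw": 0},
  {"fingers": 0.72,"x": 0,"y": 0,"z": 0.004,"yaw": 0},
  {"fingers": 0.72,"x": 0,"y": 0,"z": 0,"yaw": 0},
  {"fingers": 0.72,"x": 0,"y": 0,"z": 0,"yaw": 0},
])

```text
clock: 14.22
position: [637.1, -153.7, 13.3]
ee_rot: [0.001, 0.692, 0.722, 0.0]
force: [0.1, -0.2, -0.1]
grip_width: 0.406
```

Emit:
jog_arm([
  {"fingers": 0.72,"x": 0,"y": 0,"z": 0.001,"yaw": 0},
  {"fingers": 0.72,"x": 0,"y": 0,"z": 0.001,"yaw": 0},
  {"fingers": 0.72,"x": 0,"y": 0,"z": 0,"yaw": 0},
  {"fingers": 0.72,"x": 0,"y": 0,"z": 0,"yaw": 0},
])

```text
clock: 14.55
position: [637.0, -153.4, 10.9]
ee_rot: [0.0, 0.691, 0.722, 0.0]
force: [-0.1, -0.0, -0.5]
grip_width: 0.408
```

Emit:
jog_arm([
  {"fingers": 0.72,"x": 0,"y": 0,"z": 0.001,"yaw": 0},
  {"fingers": 0.72,"x": 0,"y": 0,"z": 0,"yaw": 0},
  {"fingers": 0.72,"x": 0,"y": 0,"z": 0,"yaw": 0},
])

```text
clock: 14.8
position: [637.0, -153.4, 9.6]
ee_rot: [0.0, 0.691, 0.722, 0.0]
force: [-0.6, -0.2, 0.8]
grip_width: 0.407
```

Emit:
jog_arm([
  {"fingers": 0.72,"x": 0,"y": 0,"z": 0.0005,"yaw": 0},
  {"fingers": 0.72,"x": 0,"y": 0,"z": 0,"yaw": 0},
  {"fingers": 0.72,"x": 0,"y": 0,"z": 0,"yaw": 0},
])

```text
clock: 15.05
position: [637.0, -153.4, 9.5]
ee_rot: [0.0, 0.691, 0.722, 0.0]
force: [-0.4, 0.4, 4.4]
grip_width: 0.402
```

Emit:
jog_arm([
  {"fingers": 0.58,"x": 0,"y": 0,"z": 0,"yaw": 0},
  {"fingers": 0.52,"x": 0,"y": 0,"z": 0,"yaw": 0},
  {"fingers": 0.45,"x": 0,"y": 0,"z": 0,"yaw": 0},
  {"fingers": 0.45,"x": 0,"y": 0,"z": 0,"yaw": 0},
  {"fingers": 0.45,"x": 0,"y": 0,"z": 0,"yaw": 0},
  {"fingers": 0.45,"x": 0,"y": 0,"z": -0.005,"yaw": 0},
  {"fingers": 0.45,"x": 0,"y": 0,"z": -0.015,"yaw": 0},
  {"fingers": 0.45,"x": 0,"y": 0,"z": -0.03,"yaw": 0},
  {"fingers": 0,"x": 0,"y": 0,"z": -0.04,"yaw": 2.5},
  {"fingers": 0,"x": 0,"y": 0,"z": -0.04,"yaw": 0},
  {"fingers": 0,"x": 0,"y": 0,"z": -0.02,"yaw": 0},
  {"fingers": 0,"x": 0,"y": 0,"z": 0,"yaw": 0},
  {"fingers": 0,"x": 0,"y": 0,"z": 0,"yaw": 0},
])

```text
clock: 16.13
position: [637.9, -153.7, 161.3]
ee_rot: [0.002, 0.707, 0.707, 0.001]
force: [-0.3, -0.7, 0.0]
grip_width: 0.997
```

Emit:
jog_arm([
  {"fingers": 0,"x": -0.008,"y": -0.015,"z": 0,"yaw": 0},
  {"fingers": 0,"x": -0.016,"y": -0.03,"z": 0,"yaw": 0},
  {"fingers": 0,"x": -0.018,"y": -0.037,"z": 0,"yaw": 0},
  {"fingers": 0,"x": -0.018,"y": -0.037,"z": 0,"yaw": 0},
  {"fingers": 0,"x": -0.018,"y": -0.037,"z": 0,"yaw": 0},
  {"fingers": 0,"x": -0.018,"y": -0.037,"z": 0,"yaw": 0},
  {"fingers": 0,"x": -0.018,"y": -0.037,"z": 0,"yaw": 0},
  {"fingers": 0,"x": -0.016,"y": -0.035,"z": 0,"yaw": 0},
  {"fingers": 0,"x": -0.01,"y": -0.02,"z": 0,"yaw": 0},
  {"fingers": 0,"x": -0.005,"y": -0.01,"z": 0,"yaw": 0},
  {"fingers": 0,"x": 0,"y": 0,"z": 0,"yaw": 0},
  {"fingers": 0,"x": 0,"y": 0,"z": 0,"yaw": 0},
])

```text
clock: 17.13
position: [342.3, -297.5, 158.1]
ee_rot: [-0.0, 0.707, 0.707, 0.001]
force: [0.5, -0.2, 0.3]
grip_width: 1.002
```

```bash
python3 - <<'E'
from h import *
c=snap("wrist","w9");s=sense();print(s["position"],s["force"])
g=cv2.cvtColor(c["image"],cv2.COLOR_RGB2GRAY)
u=proj(c,(341.7,-288.1,34));print(u)
m=np.zeros_like(g);cv2.circle(m,tuple(int(v) for v in u),55,1,-1)
t=((g<45)&(m>0)).astype(np.uint8);n,l,st,ce=cv2.connectedComponentsWithStats(t);print(st,ce)
E
```

```text
[ 343.35754116 -297.01754479  158.32174149] [-0.27016508 -0.09958871 -0.16095311]
[274.33881166 191.07143797]
[[     0      0    560    420 234601]
 [   258    167     34     37    599]] [[279.51282816 209.57087992]
 [274.47579299 181.73956594]]
```

View pics/w9.png

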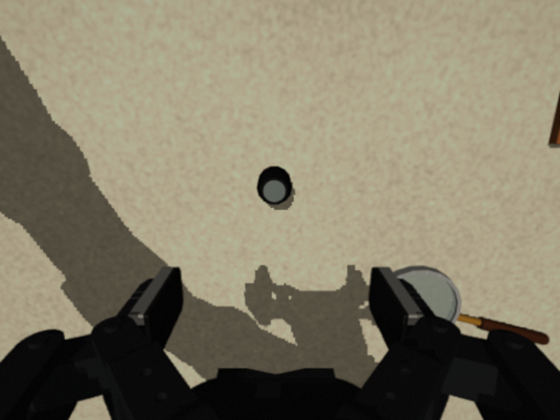

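Emit:
jog_arm([
  {"fingers": 0,"x": 0.009,"y": -0.001,"z": 0.015,"yaw": 0},
  {"fingers": 0,"x": 0,"y": 0,"z": 0.03,"yaw": 0},
  {"fingers": 0,"x": 0,"y": 0,"z": 0.035,"yaw": 0},
  {"fingers": 0,"x": 0,"y": 0,"z": 0.018,"yaw": 0},
  {"fingers": 0,"x": 0,"y": 0,"z": 0,"yaw": 0},
  {"fingers": 0,"x": 0,"y": 0,"z": 0,"yaw": 0},
])

```text
clock: 17.68
position: [341.8, -287.7, 60.0]
ee_rot: [-0.001, 0.706, 0.708, 0.0]
force: [0.1, -1.3, -0.1]
grip_width: 0.999
```

```bash
python3 - <<'E'
from h import *
c=snap("wrist","w10");s=sense();print(s["position"],glass(c,(341.7,-288.1),34,28))
E
```

```text
[ 342.5912322  -288.92409995   61.24723245] (array([ 341.16681339, -288.19804064,   34.        ]), ((273.9571533203125, 249.97764587402344), (30.257143020629883, 32.78188705444336), 91.42815399169922))
```

Emit:
jog_arm([
  {"fingers": 0,"x": 0,"y": -0.001,"z": 0.02,"yaw": 0},
  {"fingers": 0,"x": 0,"y": 0,"z": 0.02,"yaw": 0},
  {"fingers": 0,"x": 0,"y": 0,"z": 0.012,"yaw": 0},
  {"fingers": 0.1,"x": 0,"y": 0,"z": 0.005,"yaw": 0},
  {"fingers": 0.3,"x": 0,"y": 0,"z": 0,"yaw": 0},
  {"fingers": 0.45,"x": 0,"y": 0,"z": 0,"yaw": 0},
  {"fingers": 0.55,"x": 0,"y": 0,"z": 0,"yaw": 0},
  {"fingers": 0.65,"x": 0,"y": 0,"z": 0,"yaw": 0},
  {"fingers": 0.75,"x": 0,"y": 0,"z": 0,"yaw": 0},
  {"fingers": 0.75,"x": 0,"y": 0,"z": 0,"yaw": 0},
  {"fingers": 0.75,"x": 0,"y": 0,"z": 0,"yaw": 0},
  {"fingers": 0.75,"x": 0,"y": 0,"z": 0,"yaw": 0},
])

```text
clock: 18.73
position: [340.9, -290.2, 5.2]
ee_rot: [0.001, 0.707, 0.707, 0.0]
force: [0.4, 0.9, 6.0]
grip_width: 0.357
```

Emit:
jog_arm([
  {"fingers": 0.75,"x": 0,"y": 0,"z": -0.005,"yaw": 0},
  {"fingers": 0.75,"x": 0,"y": 0,"z": -0.015,"yaw": 0},
  {"fingers": 0.75,"x": 0,"y": 0,"z": -0.03,"yaw": 0},
  {"fingers": 0.75,"x": 0,"y": 0,"z": -0.035,"yaw": 0},
  {"fingers": 0.75,"x": 0.003,"y": 0.012,"z": -0.015,"yaw": 0},
  {"fingers": 0.75,"x": 0.008,"y": 0.028,"z": 0,"yaw": 0},
  {"fingers": 0.75,"x": 0.01,"y": 0.035,"z": 0,"yaw": 0},
  {"fingers": 0.75,"x": 0.01,"y": 0.035,"z": 0,"yaw": 0},
  {"fingers": 0.75,"x": 0.01,"y": 0.035,"z": 0,"yaw": 0},
  {"fingers": 0.75,"x": 0.01,"y": 0.035,"z": 0,"yaw": 0},
  {"fingers": 0.75,"x": 0.01,"y": 0.035,"z": 0,"yaw": 0},
  {"fingers": 0.75,"x": 0.008,"y": 0.035,"z": 0,"yaw": 0},
  {"fingers": 0.75,"x": 0.006,"y": 0.028,"z": 0,"yaw": 0},
  {"fingers": 0.75,"x": 0.004,"y": 0.015,"z": 0,"yaw": 0},
  {"fingers": 0.75,"x": 0,"y": 0.005,"z": 0,"yaw": 0},
  {"fingers": 0.75,"x": 0,"y": 0,"z": 0,"yaw": 0},
  {"fingers": 0.75,"x": 0,"y": 0,"z": 0,"yaw": 0},
])

```text
clock: 20.15
position: [636.2, -211.4, 103.5]
ee_rot: [-0.0, 0.707, 0.707, -0.001]
force: [0.3, -0.0, -0.6]
grip_width: 0.359
```

```bash
python3 - <<'E'
from h import *
c=snap("wrist","w11");s=sense();print(s["position"],s["force"],s["grip_width"],glass(c,(637,-153.5),24,32))
E
```

```text
[ 635.81317403 -211.89859398  103.74930473] [ 0.18630865 -0.17948979 -0.51206588] 0.3580782137273185 (array([ 637.12813558, -152.15348171,   24.        ]), ((276.63629150390625, 135.6997833251953), (39.154380798339844, 40.27913284301758), 178.78981018066406))
```

View pics/w11.png

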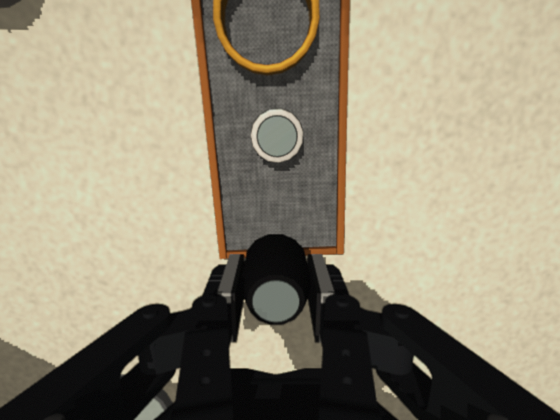

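Emit:
jog_arm([
  {"fingers": 0.75,"x": 0.001,"y": 0.003,"z": 0.015,"yaw": -2.5},
  {"fingers": 0.75,"x": 0,"y": 0,"z": 0.03,"yaw": 0},
  {"fingers": 0.75,"x": 0,"y": 0,"z": 0.025,"yaw": 0},
  {"fingers": 0.75,"x": 0,"y": 0,"z": 0.013,"yaw": 0},
  {"fingers": 0.75,"x": 0,"y": 0,"z": 0.006,"yaw": 0},
  {"fingers": 0.75,"x": 0,"y": 0,"z": 0.002,"yaw": 0},
  {"fingers": 0.75,"x": 0,"y": 0,"z": 0.001,"yaw": 0},
  {"fingers": 0.75,"x": 0,"y": 0,"z": 0,"yaw": 0},
  {"fingers": 0.75,"x": 0,"y": 0,"z": 0,"yaw": 0},
])

```text
clock: 20.95
position: [641.9, -209.9, 13.7]
ee_rot: [0.002, 0.692, 0.722, 0.001]
force: [-0.0, 0.1, -0.1]
grip_width: 0.358
```

Emit:
jog_arm([
  {"fingers": 0.75,"x": 0,"y": 0,"z": 0.001,"yaw": 0},
  {"fingers": 0.75,"x": 0,"y": 0,"z": 0,"yaw": 0},
  {"fingers": 0.75,"x": 0,"y": 0,"z": 0,"yaw": 0},
])

```text
clock: 21.2
position: [641.0, -209.4, 11.3]
ee_rot: [0.0, 0.691, 0.722, 0.0]
force: [-0.8, -0.8, -0.7]
grip_width: 0.361
```

Emit:
jog_arm([
  {"fingers": 0.75,"x": 0,"y": 0,"z": 0.001,"yaw": 0},
  {"fingers": 0.75,"x": 0,"y": 0,"z": 0,"yaw": 0},
  {"fingers": 0.75,"x": 0,"y": 0,"z": 0,"yaw": 0},
])

```text
clock: 21.45
position: [640.6, -209.3, 9.7]
ee_rot: [-0.0, 0.691, 0.722, -0.0]
force: [0.1, 0.4, -1.6]
grip_width: 0.356
```

Emit:
jog_arm([
  {"fingers": 0.75,"x": 0,"y": 0,"z": 0.001,"yaw": 0},
  {"fingers": 0.75,"x": 0,"y": 0,"z": 0,"yaw": 0},
  {"fingers": 0.75,"x": 0,"y": 0,"z": 0,"yaw": 0},
])

```text
clock: 21.7
position: [640.8, -209.3, 9.4]
ee_rot: [0.0, 0.691, 0.722, 0.0]
force: [-1.4, 0.5, 3.2]
grip_width: 0.36
```

Emit:
jog_arm([
  {"fingers": 0.63,"x": 0,"y": 0,"z": 0,"yaw": 0},
  {"fingers": 0.57,"x": 0,"y": 0,"z": 0,"yaw": 0},
  {"fingers": 0.5,"x": 0,"y": 0,"z": 0,"yaw": 0},
  {"fingers": 0.5,"x": 0,"y": 0,"z": 0,"yaw": 0},
  {"fingers": 0.5,"x": 0,"y": 0,"z": 0,"yaw": 0},
  {"fingers": 0.5,"x": 0,"y": 0,"z": -0.005,"yaw": 0},
  {"fingers": 0.5,"x": 0,"y": 0,"z": -0.015,"yaw": 0},
  {"fingers": 0.5,"x": 0,"y": 0,"z": -0.03,"yaw": 0},
  {"fingers": 0.2,"x": 0,"y": 0,"z": -0.04,"yaw": 2.5},
  {"fingers": 0,"x": 0,"y": 0,"z": -0.04,"yaw": 0},
  {"fingers": 0,"x": 0,"y": 0,"z": -0.02,"yaw": 0},
  {"fingers": 0,"x": 0,"y": 0,"z": 0,"yaw": 0},
  {"fingers": 0,"x": 0,"y": 0,"z": 0,"yaw": 0},
])

```text
clock: 22.78
position: [641.9, -209.8, 161.4]
ee_rot: [0.002, 0.707, 0.707, 0.001]
force: [-0.0, 0.4, 0.2]
grip_width: 1.003
```

Emit:
jog_arm([
  {"fingers": 0,"x": 0.014,"y": -0.01,"z": 0,"yaw": 0},
  {"fingers": 0,"x": 0.025,"y": -0.018,"z": 0,"yaw": 0},
  {"fingers": 0,"x": 0.03,"y": -0.021,"z": 0,"yaw": 0},
  {"fingers": 0,"x": 0.03,"y": -0.021,"z": 0,"yaw": 0},
  {"fingers": 0,"x": 0.03,"y": -0.021,"z": 0,"yaw": 0},
  {"fingers": 0,"x": 0.03,"y": -0.021,"z": 0,"yaw": 0},
  {"fingers": 0,"x": 0.03,"y": -0.021,"z": 0,"yaw": 0},
  {"fingers": 0,"x": 0.03,"y": -0.021,"z": 0,"yaw": 0},
  {"fingers": 0,"x": 0.025,"y": -0.018,"z": 0,"yaw": 0},
  {"fingers": 0,"x": 0.018,"y": -0.012,"z": 0,"yaw": 0},
  {"fingers": 0,"x": 0.002,"y": -0.001,"z": 0,"yaw": 0},
  {"fingers": 0,"x": 0,"y": 0,"z": 0,"yaw": 0},
  {"fingers": 0,"x": 0,"y": 0,"z": 0,"yaw": 0},
])

```text
clock: 23.87
position: [455.3, 53.6, 157.9]
ee_rot: [-0.0, 0.707, 0.707, -0.001]
force: [-0.7, -1.2, -0.7]
grip_width: 1.001
```

```bash
python3 - <<'E'
from h import *
c=snap("wrist","w12");s=sense();print(s["position"],s["force"],brass(c,(455.4,65.6),13,50))
E
```

```text
[455.76403864  53.12482893 158.05923359] [-0.42489416 -0.62700329 -0.53938987] (array([455.46783817,  65.51721164,  13.        ]), ((275.5029296875, 182.45884704589844), (53.857421875, 55.18928146362305), 165.70089721679688))
```

View pics/w12.png

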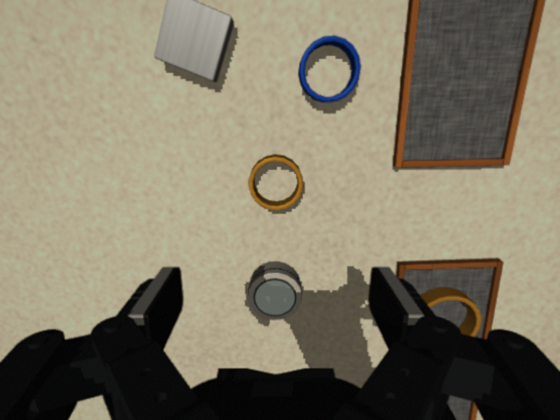

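Emit:
jog_arm([
  {"fingers": 0,"x": 0.012,"y": 0,"z": 0.015,"yaw": 0},
  {"fingers": 0,"x": 0,"y": 0,"z": 0.03,"yaw": 0},
  {"fingers": 0,"x": 0,"y": 0,"z": 0.035,"yaw": 0},
  {"fingers": 0,"x": 0,"y": 0,"z": 0.025,"yaw": 0},
  {"fingers": 0,"x": 0,"y": 0,"z": 0.01,"yaw": 0},
  {"fingers": 0,"x": 0,"y": 0,"z": 0,"yaw": 0},
  {"fingers": 0,"x": 0,"y": 0,"z": 0,"yaw": 0},
])

```text
clock: 24.5
position: [456.4, 65.8, 43.9]
ee_rot: [0.0, 0.708, 0.707, -0.0]
force: [-0.2, -0.7, 0.4]
grip_width: 1.0
```

```bash
python3 - <<'E'
from h import *
c=snap("wrist","w13");s=sense();print(s["position"],brass(c,(455.5,65.5),13,80))
E
```

```text
[457.2740512   66.13890072  44.86819077] (array([455.50808096,  66.38785873,  13.        ]), ((273.59527587890625, 244.5959014892578), (84.64667510986328, 86.26424407958984), 167.5111846923828))
```

Emit:
jog_arm([
  {"fingers": 0,"x": 0,"y": -0.001,"z": 0.018,"yaw": 0},
  {"fingers": 0,"x": 0,"y": 0,"z": 0.015,"yaw": 0},
  {"fingers": 0,"x": 0,"y": 0,"z": 0.008,"yaw": 0},
  {"fingers": 0.1,"x": 0,"y": 0,"z": 0.003,"yaw": 0},
  {"fingers": 0.25,"x": 0,"y": 0,"z": 0,"yaw": 0},
  {"fingers": 0.35,"x": 0,"y": 0,"z": 0,"yaw": 0},
  {"fingers": 0.45,"x": 0,"y": 0,"z": 0,"yaw": 0},
  {"fingers": 0.55,"x": 0,"y": 0,"z": 0,"yaw": 0},
  {"fingers": 0.55,"x": 0,"y": 0,"z": 0,"yaw": 0},
  {"fingers": 0.55,"x": 0,"y": 0,"z": 0,"yaw": 0},
  {"fingers": 0.55,"x": 0,"y": 0,"z": 0,"yaw": 0},
])

```text
clock: 25.47
position: [455.9, 66.8, 1.1]
ee_rot: [0.001, 0.707, 0.707, 0.001]
force: [-0.7, 0.6, 5.7]
grip_width: 0.566
```

Emit:
jog_arm([
  {"fingers": 0.55,"x": 0,"y": 0,"z": -0.005,"yaw": 0},
  {"fingers": 0.55,"x": 0,"y": 0,"z": -0.015,"yaw": 0},
  {"fingers": 0.55,"x": 0,"y": 0,"z": -0.03,"yaw": 0},
  {"fingers": 0.55,"x": 0,"y": 0,"z": -0.035,"yaw": 0},
  {"fingers": 0.55,"x": 0.01,"y": 0.012,"z": -0.015,"yaw": 0},
  {"fingers": 0.55,"x": 0.02,"y": 0.023,"z": 0,"yaw": 0},
  {"fingers": 0.55,"x": 0.024,"y": 0.028,"z": 0,"yaw": 0},
  {"fingers": 0.55,"x": 0.024,"y": 0.028,"z": 0,"yaw": 0},
  {"fingers": 0.55,"x": 0.024,"y": 0.028,"z": 0,"yaw": 0},
  {"fingers": 0.55,"x": 0.019,"y": 0.023,"z": 0,"yaw": 0},
  {"fingers": 0.55,"x": 0.01,"y": 0.013,"z": 0,"yaw": 0},
  {"fingers": 0.55,"x": 0,"y": 0,"z": 0,"yaw": -2.5},
  {"fingers": 0.55,"x": 0,"y": 0,"z": 0,"yaw": 0},
])

```text
clock: 26.55
position: [609.8, 198.8, 99.3]
ee_rot: [-0.0, 0.691, 0.723, -0.0]
force: [-1.3, 0.5, -0.5]
grip_width: 0.567
```

```bash
python3 - <<'E'
from h import *
c=snap("wrist","w14");s=sense();print(s["position"],s["force"],s["grip_width"],brass(c,s["position"],s["position"][2]+13,70))
hsv=cv2.cvtColor(c["image"],cv2.COLOR_RGB2HSV)
E
```

```text
[609.28849034 197.68368872  99.31481796] [-0.07969635 -0.59696119 -0.13513665] 0.5623842227518324 (array([609.27631476, 194.77407789, 112.31481796]), ((273.5285339355469, 292.8013000488281), (116.3924789428711, 130.2078399658203), 13.484583854675293))
```

View pics/w14.png

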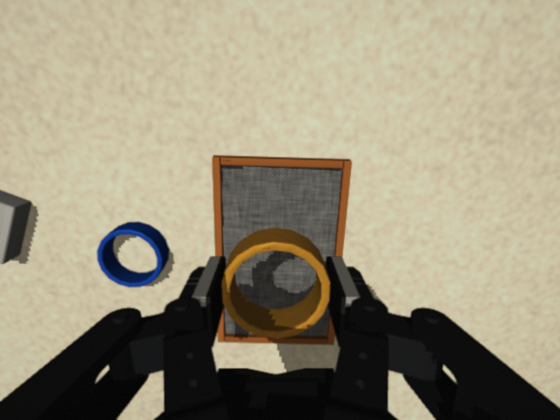

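```bash
python3 - <<'E'
from h import *
W=np.load("pics/w14.npz");p=[onz(W,u,9)[:2] for u in((213,156),(350,159),(333,344),(218,341))];print(np.round(p,1).tolist(),np.mean(p,0))
E
```

```text
[[562.8, 240.8], [662.1, 243.2], [665.8, 81.3], [565.4, 79.8]] [614.03131684 161.27952248]
```

Emit:
jog_arm([
  {"fingers": 0.55,"x": 0,"y": 0.002,"z": 0.015,"yaw": 0},
  {"fingers": 0.55,"x": 0,"y": 0,"z": 0.03,"yaw": 0},
  {"fingers": 0.55,"x": 0,"y": 0,"z": 0.02,"yaw": 0},
  {"fingers": 0.55,"x": 0,"y": 0,"z": 0.01,"yaw": 0},
  {"fingers": 0.55,"x": 0,"y": 0,"z": 0,"yaw": 0},
  {"fingers": 0.55,"x": 0,"y": 0,"z": 0,"yaw": 0},
])

```text
clock: 27.1
position: [611.4, 197.2, 25.0]
ee_rot: [-0.0, 0.692, 0.722, -0.0]
force: [-0.7, -1.0, -0.3]
grip_width: 0.565
```

Emit:
jog_arm([
  {"fingers": 0.55,"x": 0,"y": 0.001,"z": 0.008,"yaw": 0},
  {"fingers": 0.55,"x": 0,"y": 0,"z": 0.005,"yaw": 0},
  {"fingers": 0.55,"x": 0,"y": 0,"z": 0.003,"yaw": 0},
  {"fingers": 0.55,"x": 0,"y": 0,"z": 0.001,"yaw": 0},
  {"fingers": 0.55,"x": 0,"y": 0,"z": 0,"yaw": 0},
  {"fingers": 0.55,"x": 0,"y": 0,"z": 0,"yaw": 0},
])

```text
clock: 27.6
position: [612.8, 197.9, 8.0]
ee_rot: [0.0, 0.691, 0.722, 0.0]
force: [-0.3, 0.0, -1.0]
grip_width: 0.564
```

Emit:
jog_arm([
  {"fingers": 0.55,"x": 0,"y": 0,"z": 0.001,"yaw": 0},
  {"fingers": 0.55,"x": 0,"y": 0,"z": 0,"yaw": 0},
  {"fingers": 0.55,"x": 0,"y": 0,"z": 0,"yaw": 0},
])

```text
clock: 27.85
position: [612.7, 197.8, 6.9]
ee_rot: [0.0, 0.691, 0.722, 0.0]
force: [0.2, 0.3, -0.7]
grip_width: 0.566
```

Emit:
jog_arm([
  {"fingers": 0.55,"x": 0,"y": 0,"z": 0.001,"yaw": 0},
  {"fingers": 0.55,"x": 0,"y": 0,"z": 0.0005,"yaw": 0},
  {"fingers": 0.55,"x": 0,"y": 0,"z": 0,"yaw": 0},
  {"fingers": 0.55,"x": 0,"y": 0,"z": 0,"yaw": 0},
])

```text
clock: 28.18
position: [612.7, 197.8, 5.4]
ee_rot: [0.0, 0.692, 0.722, 0.0]
force: [-0.0, 0.2, -0.4]
grip_width: 0.564
```

Emit:
jog_arm([
  {"fingers": 0.55,"x": 0,"y": 0,"z": 0.0005,"yaw": 0},
  {"fingers": 0.55,"x": 0,"y": 0,"z": 0,"yaw": 0},
  {"fingers": 0.55,"x": 0,"y": 0,"z": 0,"yaw": 0},
])

```text
clock: 28.43
position: [612.7, 197.8, 5.3]
ee_rot: [0.0, 0.691, 0.722, 0.0]
force: [-1.1, -0.2, 4.1]
grip_width: 0.563
```

Emit:
jog_arm([
  {"fingers": 0.42,"x": 0,"y": 0,"z": 0,"yaw": 0},
  {"fingers": 0.36,"x": 0,"y": 0,"z": 0,"yaw": 0},
  {"fingers": 0.36,"x": 0,"y": 0,"z": 0,"yaw": 0},
  {"fingers": 0.36,"x": 0,"y": 0,"z": 0,"yaw": 0},
  {"fingers": 0.36,"x": 0,"y": 0,"z": -0.004,"yaw": 0},
  {"fingers": 0.36,"x": 0,"y": 0,"z": -0.015,"yaw": 0},
  {"fingers": 0.36,"x": 0,"y": 0,"z": -0.03,"yaw": 0},
  {"fingers": 0.2,"x": 0,"y": 0,"z": -0.04,"yaw": 2.5},
  {"fingers": 0,"x": 0,"y": 0,"z": -0.04,"yaw": 0},
  {"fingers": 0,"x": 0,"y": 0,"z": -0.025,"yaw": 0},
  {"fingers": 0,"x": 0,"y": 0,"z": 0,"yaw": 0},
  {"fingers": 0,"x": 0,"y": 0,"z": 0,"yaw": 0},
])

```text
clock: 29.43
position: [614.1, 198.3, 161.7]
ee_rot: [0.001, 0.707, 0.707, 0.002]
force: [-0.4, -0.4, -0.7]
grip_width: 1.0
```

Emit:
jog_arm([
  {"fingers": 0,"x": -0.014,"y": -0.009,"z": 0,"yaw": 0},
  {"fingers": 0,"x": -0.025,"y": -0.016,"z": 0,"yaw": 0},
  {"fingers": 0,"x": -0.03,"y": -0.019,"z": 0,"yaw": 0},
  {"fingers": 0,"x": -0.03,"y": -0.019,"z": 0,"yaw": 0},
  {"fingers": 0,"x": -0.03,"y": -0.019,"z": 0,"yaw": 0},
  {"fingers": 0,"x": -0.03,"y": -0.019,"z": 0,"yaw": 0},
  {"fingers": 0,"x": -0.03,"y": -0.019,"z": 0,"yaw": 0},
  {"fingers": 0,"x": -0.03,"y": -0.017,"z": 0,"yaw": 0},
  {"fingers": 0,"x": -0.022,"y": -0.013,"z": 0,"yaw": 0},
  {"fingers": 0,"x": -0.013,"y": -0.008,"z": 0,"yaw": 0},
  {"fingers": 0,"x": 0,"y": 0,"z": 0,"yaw": 0},
  {"fingers": 0,"x": 0,"y": 0,"z": 0,"yaw": 0},
])

```text
clock: 30.43
position: [453.4, -56.6, 157.6]
ee_rot: [-0.001, 0.708, 0.706, -0.001]
force: [-0.3, 0.9, 0.3]
grip_width: 1.004
```

```bash
python3 - <<'E'
from h import *
c=snap("wrist","w15");s=sense();print(s["position"],s["force"],glass(c,(454.3,-46.2),26,40))
E
```

```text
[454.21217007 -55.35268738 157.87765311] [-0.66190797  0.93500892 -1.03362127] (array([454.52480185, -46.24350626,  26.        ]), ((276.71136474609375, 187.79022216796875), (43.858863830566406, 45.331119537353516), 85.88519287109375))
```

Emit:
jog_arm([
  {"fingers": 0,"x": 0.0095,"y": 0,"z": 0.015,"yaw": 0},
  {"fingers": 0,"x": 0,"y": 0,"z": 0.03,"yaw": 0},
  {"fingers": 0,"x": 0,"y": 0,"z": 0.035,"yaw": 0},
  {"fingers": 0,"x": 0,"y": 0,"z": 0.02,"yaw": 0},
  {"fingers": 0,"x": 0,"y": 0,"z": 0.008,"yaw": 0},
  {"fingers": 0,"x": 0,"y": 0,"z": 0,"yaw": 0},
  {"fingers": 0,"x": 0,"y": 0,"z": 0,"yaw": 0},
])

```text
clock: 31.07
position: [455.4, -45.8, 51.0]
ee_rot: [-0.0, 0.706, 0.708, 0.0]
force: [0.9, -0.3, 0.8]
grip_width: 0.999
```

```bash
python3 - <<'E'
from h import *
c=snap("wrist","w16");s=sense();print(s["position"],glass(c,(454.5,-46),26,65))
E
```

```text
[456.20969771 -46.09582432  51.81545867] (array([454.28039043, -46.55643947,  26.        ]), ((273.0097961425781, 251.1949920654297), (63.0742301940918, 68.79349517822266), 90.55313873291016))
```

Emit:
jog_arm([
  {"fingers": 0,"x": 0,"y": -0.001,"z": 0.018,"yaw": 0},
  {"fingers": 0,"x": 0,"y": 0,"z": 0.015,"yaw": 0},
  {"fingers": 0,"x": 0,"y": 0,"z": 0.008,"yaw": 0},
  {"fingers": 0.1,"x": 0,"y": 0,"z": 0.003,"yaw": 0},
  {"fingers": 0.25,"x": 0,"y": 0,"z": 0,"yaw": 0},
  {"fingers": 0.35,"x": 0,"y": 0,"z": 0,"yaw": 0},
  {"fingers": 0.45,"x": 0,"y": 0,"z": 0,"yaw": 0},
  {"fingers": 0.5,"x": 0,"y": 0,"z": 0,"yaw": 0},
  {"fingers": 0.5,"x": 0,"y": 0,"z": 0,"yaw": 0},
  {"fingers": 0.5,"x": 0,"y": 0,"z": 0,"yaw": 0},
  {"fingers": 0.5,"x": 0,"y": 0,"z": 0,"yaw": 0},
])

```text
clock: 32.03
position: [454.9, -46.8, 8.0]
ee_rot: [0.001, 0.707, 0.707, 0.001]
force: [-1.4, 0.2, 5.6]
grip_width: 0.616
```

Emit:
jog_arm([
  {"fingers": 0.5,"x": 0,"y": 0,"z": -0.005,"yaw": 0},
  {"fingers": 0.5,"x": 0,"y": 0,"z": -0.015,"yaw": 0},
  {"fingers": 0.5,"x": 0,"y": 0,"z": -0.03,"yaw": 0},
  {"fingers": 0.5,"x": 0,"y": 0,"z": -0.035,"yaw": 0},
  {"fingers": 0.5,"x": 0.011,"y": 0.01,"z": -0.015,"yaw": 0},
  {"fingers": 0.5,"x": 0.022,"y": 0.021,"z": 0,"yaw": 0},
  {"fingers": 0.5,"x": 0.027,"y": 0.025,"z": 0,"yaw": 0},
  {"fingers": 0.5,"x": 0.027,"y": 0.025,"z": 0,"yaw": 0},
  {"fingers": 0.5,"x": 0.027,"y": 0.025,"z": 0,"yaw": 0},
  {"fingers": 0.5,"x": 0.027,"y": 0.025,"z": 0,"yaw": 0},
  {"fingers": 0.5,"x": 0.02,"y": 0.02,"z": 0,"yaw": 0},
  {"fingers": 0.5,"x": 0.01,"y": 0.01,"z": 0,"yaw": -2.5},
  {"fingers": 0.5,"x": 0,"y": 0,"z": 0,"yaw": 0},
  {"fingers": 0.5,"x": 0,"y": 0,"z": 0,"yaw": 0},
])

```text
clock: 33.2
position: [614.1, 124.7, 106.1]
ee_rot: [-0.0, 0.691, 0.723, -0.001]
force: [-0.4, -1.1, -0.0]
grip_width: 0.617
```

```bash
python3 - <<'E'
from h import *
c=snap("wrist","w17");s=sense();print(s["position"],s["force"],s["grip_width"],brass(c,(613,198),22,60))
E
```

```text
[613.72756698 123.08522841 106.26674693] [-0.07497195 -0.33191489 -0.28320178] 0.6179287191052517 (array([612.84368584, 196.87828097,  22.        ]), ((278.205078125, 115.6467514038086), (72.67887115478516, 76.246826171875), 179.3936309814453))
```

View pics/w17.png

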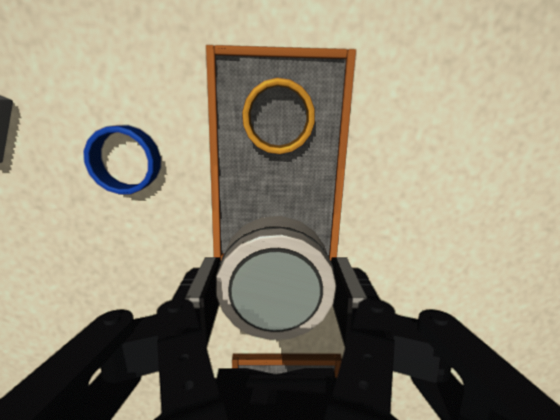

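Emit:
jog_arm([
  {"fingers": 0.5,"x": 0,"y": 0.001,"z": 0.015,"yaw": 0},
  {"fingers": 0.5,"x": 0,"y": 0,"z": 0.03,"yaw": 0},
  {"fingers": 0.5,"x": 0,"y": 0,"z": 0.025,"yaw": 0},
  {"fingers": 0.5,"x": 0,"y": 0,"z": 0.012,"yaw": 0},
  {"fingers": 0.5,"x": 0,"y": 0,"z": 0.006,"yaw": 0},
  {"fingers": 0.5,"x": 0,"y": 0,"z": 0.002,"yaw": 0},
  {"fingers": 0.5,"x": 0,"y": 0,"z": 0,"yaw": 0},
  {"fingers": 0.5,"x": 0,"y": 0,"z": 0,"yaw": 0},
])

```text
clock: 33.92
position: [616.9, 124.3, 18.5]
ee_rot: [0.001, 0.692, 0.722, 0.001]
force: [0.5, 0.5, -1.4]
grip_width: 0.62
```

Emit:
jog_arm([
  {"fingers": 0.5,"x": 0,"y": 0,"z": 0.001,"yaw": 0},
  {"fingers": 0.5,"x": 0,"y": 0,"z": 0.0005,"yaw": 0},
  {"fingers": 0.5,"x": 0,"y": 0,"z": 0,"yaw": 0},
  {"fingers": 0.5,"x": 0,"y": 0,"z": 0,"yaw": 0},
])

```text
clock: 34.25
position: [615.9, 124.4, 15.7]
ee_rot: [0.0, 0.691, 0.722, 0.0]
force: [-0.4, -0.4, -0.9]
grip_width: 0.613
```

Emit:
jog_arm([
  {"fingers": 0.5,"x": 0,"y": 0,"z": 0.001,"yaw": 0},
  {"fingers": 0.5,"x": 0,"y": 0,"z": 0.001,"yaw": 0},
  {"fingers": 0.5,"x": 0,"y": 0,"z": 0,"yaw": 0},
  {"fingers": 0.5,"x": 0,"y": 0,"z": 0,"yaw": 0},
])

```text
clock: 34.58
position: [615.5, 124.2, 13.1]
ee_rot: [-0.0, 0.691, 0.722, -0.0]
force: [-0.1, 0.2, -1.0]
grip_width: 0.618
```

Emit:
jog_arm([
  {"fingers": 0.5,"x": 0,"y": 0,"z": 0.001,"yaw": 0},
  {"fingers": 0.5,"x": 0,"y": 0,"z": 0,"yaw": 0},
  {"fingers": 0.5,"x": 0,"y": 0,"z": 0,"yaw": 0},
])

```text
clock: 34.83
position: [615.6, 124.3, 12.2]
ee_rot: [-0.0, 0.691, 0.722, -0.0]
force: [0.3, 0.7, -0.4]
grip_width: 0.615
```

Emit:
jog_arm([
  {"fingers": 0.5,"x": 0,"y": 0,"z": 0.0005,"yaw": 0},
  {"fingers": 0.5,"x": 0,"y": 0,"z": 0,"yaw": 0},
  {"fingers": 0.5,"x": 0,"y": 0,"z": 0,"yaw": 0},
])

```text
clock: 35.08
position: [615.6, 124.3, 12.2]
ee_rot: [0.0, 0.691, 0.722, 0.0]
force: [-1.0, -1.3, 3.6]
grip_width: 0.615
```

Emit:
jog_arm([
  {"fingers": 0.37,"x": 0,"y": 0,"z": 0,"yaw": 0},
  {"fingers": 0.3,"x": 0,"y": 0,"z": 0,"yaw": 0},
  {"fingers": 0.3,"x": 0,"y": 0,"z": 0,"yaw": 0},
  {"fingers": 0.3,"x": 0,"y": 0,"z": 0,"yaw": 0},
  {"fingers": 0.3,"x": 0,"y": 0,"z": -0.004,"yaw": 0},
  {"fingers": 0.3,"x": 0,"y": 0,"z": -0.015,"yaw": 0},
  {"fingers": 0.3,"x": 0,"y": 0,"z": -0.03,"yaw": 0},
  {"fingers": 0.2,"x": 0,"y": 0,"z": -0.04,"yaw": 0},
  {"fingers": 0,"x": 0,"y": 0,"z": -0.04,"yaw": 0},
  {"fingers": 0,"x": -0.02,"y": -0.01,"z": -0.03,"yaw": 0},
  {"fingers": 0,"x": -0.03,"y": -0.01,"z": -0.03,"yaw": 0},
  {"fingers": 0,"x": -0.03,"y": -0.01,"z": -0.03,"yaw": 0},
  {"fingers": 0,"x": -0.03,"y": -0.01,"z": -0.03,"yaw": 0},
  {"fingers": 0,"x": -0.02,"y": 0,"z": -0.02,"yaw": 0},
  {"fingers": 0,"x": 0,"y": 0,"z": 0,"yaw": 0},
  {"fingers": 0,"x": 0,"y": 0,"z": 0,"yaw": 0},
])

```text
clock: 36.42
position: [583.3, -5.2, 278.9]
ee_rot: [0.002, 0.693, 0.721, 0.001]
force: [0.2, 0.8, -1.5]
grip_width: 1.0
```

```bash
python3 - <<'E'
from h import *
c=snap("wrist","w18");d=snap("scene","s18");snap("side","d18");s=sense();print(s["position"],s["force"])
print(glass(c,(615,124),30,35)[0],brass(c,(613,197),20,40)[0],brass(c,(632,-79),20,40)[0],glass(c,(637,-153),24,22)[0])
a=cv2.resize(c["image"][:,150:500],None,fx=1,fy=1);b=cv2.resize(d["image"][170:330,70:480],None,fx=1,fy=1)
cv2.imwrite("pics/final.png",np.vstack([np.pad(a,((0,0),(0,60),(0,0))),b[:, :410]])[:,:,::-1])
E
```

```text
[581.73817604  -1.20510862 275.32730221] [0.257773   0.0701954  0.05300103]
[614.04503837 127.11440747  30.        ] [612.80003116 191.30616779  20.        ] [629.88215624 -76.90029688  20.        ] [ 637.36905708 -152.20130065   24.        ]
```

View pics/final.png

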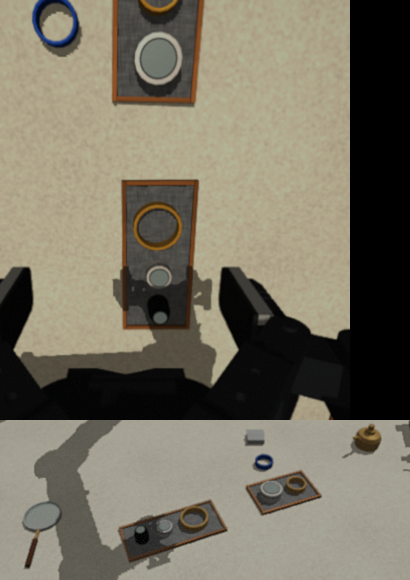

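```bash
python3 -c "
from rig import *
print(job_done())"
```

```text
the job is handed in; nothing more can be done
None
```

Both kits are made up and the job is handed in, at about 36 s of the 122 s allowed. The large bangle, small tin and loupe are in the long tray. The small bangle and large tin are in the short tray. I placed them one at a time in the order you listed, and lowered each until the wrist felt the tray floor before letting go. For the large bangle that contact was faint, about 1 N.

- **Pieces:** The last wrist and scene pictures show all five standing upright, clear of the lips and of each other.
- **Left alone:** The steel block, spirit lamp, magnifier and blue ring look to be where they started; I judged this by eye and did not measure it.
- **Forces:** No wrist reading printed at the end of a move exceeded about 6.5 N on any axis.
- **Disagreement:** The final wrist fit put the small bangle about 6 mm nearer in y than the earlier close view (191 against 197 mm). In that last picture the ring was cut off by the image edge. The scene view shows it inside the tray.

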